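Honey pot into its ring stand

ROBOT

A 7-joint arm with a two-finger parallel gripper is mounted at the origin on a cart in front of the work surface, level with it; the furniture and walls round the work are solid. World frame = base frame: x ahead of the robot, y to its left, z up, the work surface at z = 0. Lengths are in m, angles in degrees, forces in N, time in s.
With the tool pointing down it reaches from about 0.35 to 0.9 m from the base axis. Payload 8.1 kg.
Tool frame: the origin (TCP) lies midway between the tips of the shut fingers; the grasp point (between the pads) lies 19 mm behind it; z points along the fingers, y is the line along which they close (so a half turn about z gives the same grasp; the last joint's range is limited). The gripper opens to 85 mm and grips with 20 to 120 N. Pads are 22 mm wide; open, the fingers measure 114 mm over their backs; the gripper's body (76 mm by 85 mm) begins 54 mm behind the grasp point. The pads swing forward as they close: fully open they stand 13 mm farther back than shut.
Start: joints at [-82.655, 24.895, 1.432, 90.138, -0.665, 64.973, -4.303], TCP at [0.143, 0.608, 0.231] pointing down, gripper open.
Joint ranges: [-149.89, 149.89], [-25.12, 119.58], [-72.63, 75.52], [4.76, 147.25], [-75.54, 255.54], [6.69, 114.76], [-157.13, 157.13]. Speed limits (degrees/s): [127.2, 127.2, 172.46, 172.46, 180, 180, 180].

INTERFACE

Orientations are given as [roll, pitch, yaw] about the fixed x, y, z axes, in that order (R = Rz(yaw) Ry(pitch) Rx(roll)).
In Python, from rig import r gives the robot as it stands. The module is installed in compiled form; this text tells all that it offers.
- The arm moves only by the tool arm_command, never from a script. Its argument "commands" is a list that holds one entry, the list of rows, each a list of 7 numbers: the shift along the world's x, y, z in mm, then the turn, a rotation vector about the world's x, y, z in degrees, then the opening, from -1 (shut) to 1 (fully open), so that 0 is half open. A call has 1 to 5 rows; each row is the pose to reach, as a shift and turn from the pose commanded when the call began; what a row does not reach only later rows make up. A row lasts 1/8 s, in which the tool goes at most 62.5 mm and 10.7 degrees, less where a joint would pass 70% of its speed; a pose out of reach is approached as far as the arm can. A call with a gripper value outside its range is refused whole. The fingers move at their own pace and stop on an object; "grip_force" is the grip in N (left out, the last holds). Time passes only in rows, so rows that repeat a pose let the fingers close. It gives the time, the measured TCP pose, the force, the opening and the grip force at its end, in the units of the state.
- r.get_state(): the state, without advancing time (a new reading comes with each control period).
- r.camera(name): name is "side" or "top" or "wrist"; returns (picture, depth): 420x560x3 uint8, red, green, blue; 420x560 float32, m along the optical axis (not along the pixel's ray), 0 where there is no reading.
- r.get_calibration(name): a dict with "intrinsics" (3x3 intrinsics, pixels), "dist_coeffs" ([k1, k2, p1, p2, k3] as OpenCV has them; the pictures are not rectified), "eye" and "orientation" of the camera in the world; the wrist camera has in their place "T_tool_cam" (4x4, takes a point from camera to tool coordinates, whose origin is the TCP and whose axes are the flange's). Camera axes: x right, y up, looking along -z (the intrinsics and any distortion apply to the point x, -y, -z); pixel columns grow to the right and rows downward; lengths in m; the calibration is good to about 2 mm. A picture is of the moment at which its call begins: read the wrist's pose just before it. get_calibration takes no time and is no camera call.
- r.close_job(): hands the job in; it is judged then, once.
The state is a dict: "time": time; "joints": joint angles; "dq": joint speeds; "joint_efforts": joint torques, N m; "eef_pos": TCP position; "eef_rot": TCP orientation; "wrist_force": force on the tool from outside, world axes, zero at the start; "moment": the same for the moment, N m; "grip_width": opening from 0.0 (shut) to 1.0 (fully open); "grasp_force": force on a finger pad.
Only numpy, scipy, OpenCV 4.12 (cv2) and the standard library are available. Lean on these libraries where they do the work, as an engineer would, in place of code of your own. Each camera call takes 0.05 s, during which the arm holds its last target. There are 200 camera calls.

TASK

Set out the honey pot for the tasting: take the round-bottomed white pot, which dries tipped over in the wire cradle, stand it upright, level and centred in the ring stand with the round wooden foot and let go of it there; then put its wooden lid on, sitting flat with its spigot in the mouth. Set both down rather than dropping them, and leave the stand and the other things on the counter where they are.

Things in the scene. Friction and masses are not known exactly. Their poses are not given: they have to be found in the camera images.
- honey_pot: Loose white stoneware pot, 0.32 kg: ball belly 84 mm across, straight round neck 52 mm outside, wall 5 mm, from 33 to 66 mm above the belly's centre, open mouth. Origin: belly's centre; z along the neck. Starts in the cradle, neck tipped 30 degrees towards the cradle's -x side. Grip it across the outside of the neck. It does not right itself: in a ring it stays at the angle at which it is let go.
- pot_mouth (a point): Centre of the pot's mouth, in the plane of the rim, 66 mm along the pot's z from its origin; the opening is 42 mm wide and 23 mm deep.
- ring_stand: Loose stand, 0.9 kg: round dark wooden foot 104 mm across and 12 mm thick, three thin steel legs, and on top a level steel ring of 8 mm wire, 62 mm across its wire centre line, 52 mm above the underside. Origin: centre of the underside; z up.
- stand_ring (a point): Centre of the stand's ring, at wire centre height (52 mm above the counter). A seated pot's origin is straight above it by 34 mm.
- drying_cradle: Fixed: oblong light wooden plank 135x100x12 mm, a level wire ring like the stand's at 32 mm height, and on the -x side (roughly towards the robot) a wire saddle, 42 mm wide and 90 mm high, that holds the root of the pot's neck from below; the neck's sides are free. Origin: on the counter below the ring's centre (plank's centre 12 mm from it towards -x); z up.
- pot_lid: Loose round wooden lid, 0.05 kg, lying right way up on the counter: spigot 34 mm across and 8 mm deep below, disc 58 mm across (8 to 15 mm above the origin), knob above it, 17 mm across at its root, 20 mm from 28 mm up to its top at 40 mm. Origin: centre of the spigot's underside; z up through the knob. Seated, its origin lies 8 mm below the mouth's rim.
- sugar_shaker: Bystander, fixed: glass sugar shaker, 44 mm wide, 90 mm tall. Origin: centre of its underside. To be left alone.
- jam_jar: Bystander, loose: glass jam jar with a screw lid, 57x61x91 mm. Origin: centre of its underside. To be left alone.
- service_bell: Bystander, fixed: domed counter bell, 80 mm wide, 54 mm tall. Origin: centre of its underside. To be left alone.
- coin_dish: Bystander, fixed: shallow round dish with coins, 129 mm wide, 18 mm tall. Origin: centre of its underside. To be left alone.
- tin_mints: Bystander, loose: flat rounded tin, 60x92x23 mm. Origin: centre of its underside. To be left alone.

How it is judged (in metres and radians):
On the way, in this order (a step that is already met when the one before it is completed fails the run):
1. the pot is lifted out and clear of the cradle (distance between honey_pot and drying_cradle above 0.12 m and contact force between honey_pot and drying_cradle below 0.05 N), for 0.1 s.
2. the pot sits in the stand's ring, level and centred, let go and at rest, before the lid goes on (horizontal distance between honey_pot and stand_ring below 0.006 m and z of honey_pot in the frame of stand_ring between 0.029 and 0.04 m and angle between honey_pot's own z axis and vertical below 0.13 rad and angle between ring_stand's own z axis and vertical below 0.05 rad and contact force between the fingers and honey_pot below 0.1 N and linear speed of honey_pot below 0.02 m/s and angular speed of honey_pot below 0.15 rad/s and distance between pot_lid and pot_mouth above 0.03 m), for 0.3 s.
At the end, for the whole second after the job is handed in: Pot in the stand's ring: origin within 6 mm sideways of the ring's centre and 29 to 40 mm above it, upright within 0.13 rad, stand upright. Lid in the mouth: origin within 12.5 mm of the mouth's centre, 4.5 to 12 mm below the rim, within 0.1 rad of the pot's axis. Both released and at rest (horizontal distance between honey_pot and stand_ring below 0.006 m and z of honey_pot in the frame of stand_ring between 0.029 and 0.04 m and angle between honey_pot's own z axis and vertical below 0.13 rad and angle between ring_stand's own z axis and vertical below 0.05 rad and contact force between the fingers and honey_pot below 0.1 N and linear speed of each of honey_pot, pot_lid below 0.02 m/s and angular speed of honey_pot below 0.15 rad/s and distance between pot_lid and pot_mouth below 0.0125 m and z of pot_lid in the frame of honey_pot between 0.054 and 0.0615 m and angle between the z axis of pot_lid and the z axis of honey_pot, either way round below 0.1 rad and angle between pot_lid's own z axis and vertical below 0.25 rad and contact force between the fingers and pot_lid below 0.1 N); the robot touches nothing.
It fails at once if the pot or the lid is dropped (moves faster than 0.45 m/s while the fingers do not hold it) ((linear speed of honey_pot above 0.45 m/s and contact force between the fingers and honey_pot below 0.1 N) or (linear speed of pot_lid above 0.45 m/s and contact force between the fingers and pot_lid below 0.1 N)).
It fails at once if the ring stand is shoved more than 40 mm or tipped over (distance of ring_stand from where it was at the start of the episode above 0.04 m or angle between ring_stand's own z axis and vertical above 0.35 rad).
It fails at once if a bystander is shoved more than 30 mm or tipped over (distance of any of jam_jar, tin_mints from where it was at the start of the episode above 0.03 m or angle between any of jam_jar, tin_mints's own z axis and vertical above 0.5 rad).
It also fails if it takes over 61 s, if anything falls off the work surface, if the arm or the gripper's body presses on something with over 40 N, if the wrist force passes 120 N, or if a joint passes its speed limit or range.

## Working session

There is one attempt and no reset: what is moved stays moved. The work goes in short steps, Python scripts to look and compute and a tool call to move; the robot and the scene stay as the last step left them, time stands still between calls to the robot, and variables do not carry over. Pictures are saved under pics/ and viewed, at most 10 in all, crops included, and the job is handed in when it is done.

Besides the shell and the picture viewer there is one more tool, called after "Call:" as name(argument=value, ...), one argument or row to a line, values as JSON. arm_command: Moves the arm, as the interface text tells. Its arguments: {"type":"object","properties":{"commands":{"type":"array"},"grip_force":{"type":"number"}},"required":["commands"]}

```bash
mkdir -p pics; cat > h.py <<'E'
import numpy as np, cv2
from scipy.spatial.transform import Rotation as R
from rig import r
def cam(name):
    s=r.get_state(); p,d=r.camera(name); c=r.get_calibration(name)
    K=np.array(c["intrinsics"]); D=np.array(c["dist_coeffs"],float)
    if name=="wrist":
        T=np.eye(4); T[:3,:3]=R.from_euler('xyz',s["eef_rot"],degrees=True).as_matrix(); T[:3,3]=s["eef_pos"]
        T=T@np.array(c["T_tool_cam"])
    else:
        T=np.eye(4); T[:3,3]=c["eye"]; o=np.array(c["orientation"])
        T[:3,:3]=o if o.shape==(3,3) else R.from_euler('xyz',o,degrees=True).as_matrix()
    return p,d,K,D,T
def rays(uv,K,D,T):
    n=cv2.undistortPoints(np.array(uv,float).reshape(-1,1,2),K,D).reshape(-1,2)
    return np.c_[n[:,0],-n[:,1],-np.ones(len(n))]@T[:3,:3].T
def plane(uv,z,K,D,T):
    v=rays(uv,K,D,T); return T[:3,3]+v*((z-T[2,3])/v[:,2])[:,None]
def cloud(d,K,D,T):
    vv,uu=np.mgrid[0:d.shape[0],0:d.shape[1]]
    return (T[:3,3]+rays(np.c_[uu.ravel(),vv.ravel()],K,D,T)*d.reshape(-1,1)).reshape(*d.shape,3)
def save(n,p): cv2.imwrite(f"pics/{n}.png",p[:,:,::-1])
E
python3 - <<'E'
from h import *
print({k:(np.round(v,3)) for k,v in r.get_state().items()})
for n in("top","side"):
    p,d,K,D,T=cam(n); save(n+"0",p); np.savez(n+"0",p=p,d=d,K=K,D=D,T=T)
    print(n,K.round(1).tolist(),D,T.round(3).tolist(),r.get_calibration(n)["orientation"])
E
```

```text
{'time': np.float64(0.0), 'joints': array([-82.657,  24.936,   1.428,  90.189,  -0.664,  64.974,  -4.304]), 'dq': array([ 0.053,  0.025, -0.099,  0.029, -0.057,  0.013,  0.122]), 'joint_efforts': array([-0.0000e+00, -6.7048e+01,  1.0250e+00, -3.1620e+01,  1.6000e-02,
        1.3000e-02, -0.0000e+00]), 'eef_pos': array([0.143, 0.608, 0.231]), 'eef_rot': array([-1.79910e+02,  7.00000e-03,  1.66777e+02]), 'wrist_force': array([-0.2  , -0.311, -1.033]), 'moment': array([0.016, 0.009, 0.028]), 'grasp_force': np.float64(0.0), 'grip_width': np.float64(0.999)}
top [[526.0, 0.0, 269.7], [0.0, 526.0, 211.8], [0.0, 0.0, 1.0]] [-0.20522733  0.          0.          0.          0.        ] [[0.022, 0.988, -0.154, 0.363], [-1.0, 0.02, -0.015, 0.226], [-0.012, 0.154, 0.988, 1.299], [0.0, 0.0, 0.0, 1.0]] [  8.86113048   0.70237384 -88.75480586]
side [[527.4, 0.0, 274.3], [0.0, 527.4, 202.4], [0.0, 0.0, 1.0]] [0.01247003 0.         0.         0.         0.        ] [[0.969, 0.103, -0.226, 0.286], [-0.248, 0.472, -0.846, -0.743], [0.019, 0.875, 0.483, 0.65], [0.0, 0.0, 0.0, 1.0]] [ 61.12325281  -1.11551007 -14.35336973]
```

View pics/top0.png

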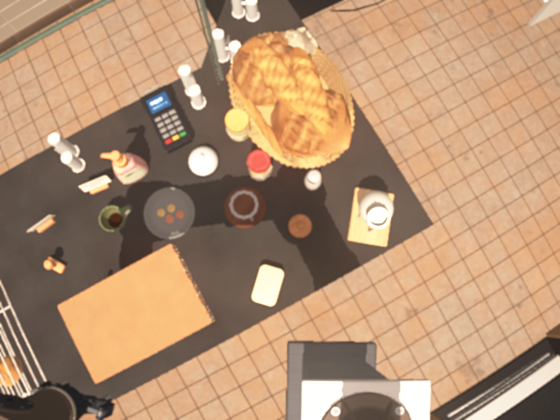

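View pics/side0.png

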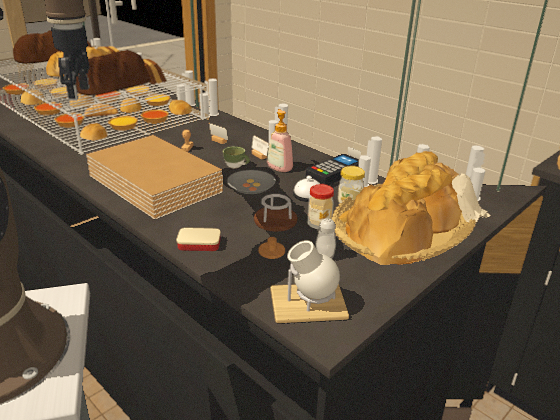

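The top view shows the stand at about (245,207), lid (300,226), pot and cradle (375,213), shaker (313,180), jar (260,165) and tin (268,286). In the side view the pot's neck tips towards the robot and up-left.

```bash
cat > m1.py <<'E'
from h import *
from scipy.optimize import least_squares
def L(n): 
    z=np.load(n+"0.npz"); return z["p"],z["d"],z["K"],z["D"],z["T"]
p,d,K,D,T=L("top"); C=cloud(d,K,D,T); hsv=cv2.cvtColor(p,cv2.COLOR_RGB2HSV)
print("counter z",np.median(C[250:270,220:240,2]))
def box(m,u0,u1,v0,v1):
    k=np.zeros_like(m); k[v0:v1,u0:u1]=m[v0:v1,u0:u1]; return k
def big(m):
    cs,_=cv2.findContours(m,cv2.RETR_EXTERNAL,cv2.CHAIN_APPROX_NONE); return max(cs,key=cv2.contourArea)
# height-based masks
def hm(lo,hi,*b): return box(((C[:,:,2]>lo)&(C[:,:,2]<hi)&(d>0)).astype(np.uint8),*b)
col=box(((hsv[:,:,1]>90)&(hsv[:,:,2]>60)).astype(np.uint8),285,316,212,242)
c=big(col); (uv,rad)=cv2.minEnclosingCircle(c); print("lid px",uv,rad,cv2.contourArea(c), plane([uv],.015,K,D,T), plane([[uv[0]-rad,uv[1]],[uv[0]+rad,uv[1]]],.015,K,D,T)[:,1])
print("lid max z",np.sort(C[215:240,288:312,2].ravel())[-8:])
foot=box(((hsv[:,:,1]>90)&(hsv[:,:,2]>35)&(hsv[:,:,0]<15)|(hsv[:,:,0]>172)&(hsv[:,:,1]>90)&(hsv[:,:,2]>35)).astype(np.uint8),215,275,184,235)
c=big(foot); e=cv2.minEnclosingCircle(c); print("foot",e,plane([e[0]],.012,K,D,T),cv2.fitEllipse(c))
m=hm(.035,.075,215,275,180,235); P=C[m>0]; print("ring pts",len(P),P.mean(0),np.median(P,0),P.min(0),P.max(0))
a=np.c_[2*P[:,:2],np.ones(len(P))]; s=np.linalg.lstsq(a,(P[:,:2]**2).sum(1),rcond=None)[0]; print("ring circ",s[:2],np.sqrt(s[2]+s[:2]@s[:2]))
# plank
pl=box(((hsv[:,:,0]>10)&(hsv[:,:,0]<35)&(hsv[:,:,1]>70)&(hsv[:,:,2]>120)&(abs(C[:,:,2]-.012)<.012)).astype(np.uint8),340,400,180,255)
rc=cv2.minAreaRect(big(pl)); q=plane(cv2.boxPoints(rc),.012,K,D,T); print("plank",q.round(3).tolist(),q.mean(0),np.linalg.norm(q[1]-q[0]),np.linalg.norm(q[2]-q[1]))
# pot sphere
def sph(P):
    f=lambda x:np.linalg.norm(P-x,axis=1)-.042
    s=least_squares(f,P.mean(0)-[0,0,.03],loss='soft_l1',f_scale=.002); return s.x,np.sqrt((s.fun**2).mean())
w=hm(.035,.15,350,400,185,240)*(hsv[:,:,1]<60); P=C[w>0]; print("pot top",len(P),P.min(0),P.max(0))
p2,d2,K2,D2,T2=L("side"); C2=cloud(d2,K2,D2,T2); h2=cv2.cvtColor(p2,cv2.COLOR_RGB2HSV)
print("side counter z",np.median(C2[255:265,235:250,2]))
w2=box(((h2[:,:,1]<70)&(h2[:,:,2]>110)&(C2[:,:,2]>.03)).astype(np.uint8),284,342,238,306)
Q=C2[w2>0]; print("pot side",len(Q),Q.min(0),Q.max(0))
for n,X in(("top",P),("side",Q)):
    x=sph(X)[0]
    for i in range(5):
        k=abs(np.linalg.norm(X-x,axis=1)-.042)<.005; x,e=sph(X[k])
    print("sphere",n,x,e,k.sum())
np.savez("pot",P=P,Q=Q)
E
python3 m1.py
```

```text
counter z -8.185228782664478e-05
lid px (299.6111145019531, 225.61111450195312) 12.904541969299316 491.0 [[0.52974645 0.1717578  0.015     ]] [0.20352316 0.13995686]
lid max z [0.04325309 0.04325731 0.04351491 0.04439121 0.0451815  1.29918514
 1.29918514 1.29918514]
foot ((244.5320587158203, 207.22116088867188), 21.502756118774414) [[0.57341662 0.30890181 0.012     ]] ((244.61672973632812, 207.16143798828125), (41.42251968383789, 42.001548767089844), 26.701393127441406)
ring pts 270 [0.5736913  0.30832126 0.05520393] [0.57347979 0.30655764 0.05550988] [0.53987832 0.27415374 0.03898853] [0.60933671 0.34670998 0.06423019]
ring circ [0.57418872 0.30924558] 0.031130042595293297
plank [[0.494, 0.06, 0.012], [0.632, 0.037, 0.012], [0.617, -0.072, 0.012], [0.478, -0.047, 0.012]] [ 0.55540127 -0.00511836  0.012     ] 0.1401400416927428 0.10993259178229696
pot top 744 [ 0.51686252 -0.04289805  0.06137684] [0.59709708 0.03256239 0.14032399]
side counter z -0.00017365921970174947
pot side 2526 [ 0.28629851 -0.74333316  0.03001865] [0.65554992 0.14787633 0.64982998]
sphere top [ 0.56712454 -0.00824666  0.0682484 ] 0.0021933898812640865 548
sphere side [ 0.56598778 -0.00599593  0.06617884] 0.001694567485230914 1449
```

```bash
cat >> h.py <<'E'
O=np.array([.5665,-.007,.0665]); cx=np.array([.985,-.171,0]); cy=np.array([.171,.985,0])
a=-.5*cx+.866*np.array([0,0,1]); a/=np.linalg.norm(a)
Rt=np.c_[np.cross(cy,-a),cy,-a]
def delta(pos,Rm):
    s=r.get_state(); R0=R.from_euler('xyz',s["eef_rot"],degrees=True)
    print("d mm",((np.array(pos)-s["eef_pos"])*1e3).round(1),"rotvec",np.degrees((R.from_matrix(Rm)*R0.inv()).as_rotvec()).round(2),"eef",np.round(s["eef_pos"],4),np.round(s["eef_rot"],2))
E
python3 -c "
from h import *
delta(O+.2*a,Rt); print(a)"
```

```text
d mm [ 325.1 -597.9    9.1] rotvec [ -5.92 -29.4    3.32] eef [0.1429 0.608  0.2306] [-1.7992e+02  1.0000e-02  1.6677e+02]
[-0.49254372  0.08550759  0.86607687]
```

Call:
arm_command(
  commands=[
    [[26,-46,4,0,0,0,1],[52,-92,8,0,0,0,1],[78,-138,12,0,0,0,1],[104,-184,16,0,0,0,1],[130,-230,20,0,0,0,1]],
  ],
)

```text
time: 0.72
eef_pos: [0.2736, 0.3766, 0.2512]
eef_rot: [-180.0, -0.0, 166.8]
wrist_force: [0.5, 1.1, 0.3]
grip_width: 1.0
grasp_force: 0.0
```

Call:
arm_command(
  commands=[
    [[26,-46,0,-1,-5,0.5,1],[52,-92,0,-2,-10,1,1],[78,-138,0,-3,-15,1.6,1],[104,-184,0,-4,-20,2.2,1],[130,-230,0,-4,-20,2.2,1]],
  ],
)

```text
time: 1.35
eef_pos: [0.4023, 0.1472, 0.2508]
eef_rot: [179.7, 20.4, 169.1]
wrist_force: [0.6, 0.5, 0.2]
grip_width: 0.998
grasp_force: 0.0
```

```bash
python3 -c "
from h import *
delta(O+.2*a,Rt)"
```

```text
d mm [  65.7 -137.1  -11.1] rotvec [-1.95 -9.37  0.91] eef [0.4023 0.1472 0.2508] [179.75  20.43 169.13]
```

Call:
arm_command(
  commands=[
    [[22,-46,-4,-0.7,-3.1,0.3,1],[44,-92,-8,-1.4,-6.2,0.6,1],[66,-137,-11,-1.95,-9.4,0.9,1],[66,-137,-11,-1.95,-9.4,0.9,1]],
  ],
)

```text
time: 1.85
eef_pos: [0.4682, 0.0079, 0.2394]
eef_rot: [180.0, 29.9, 169.7]
wrist_force: [-0.4, 1.2, 1.4]
grip_width: 1.003
grasp_force: 0.0
```

```bash
python3 - <<'E'
from h import *
delta(O+.2*a,Rt)
p,d,K,D,T=cam("wrist"); save("w1",p); np.savez("w1",p=p,d=d,K=K,D=D,T=T)
C=cloud(d,K,D,T); print(d.min(),d.max())
# project into pot-frame
X=(C-O)@np.c_[cx,cy,[0,0,1]]; h=(C-O)@a; lat=(C-O)@cy; fwd=(C-O)@np.cross(cy,a)
rr=np.hypot(lat,fwd)
k=(d>0)&(h>.060)&(h<.075)&(rr<.035); print("rim",k.sum(),"h",np.median(h[k]),"lat",lat[k].min(),lat[k].max(),"fwd",fwd[k].min(),fwd[k].max())
q=k; A=np.c_[2*lat[q],2*fwd[q],np.ones(q.sum())]; s=np.linalg.lstsq(A,lat[q]**2+fwd[q]**2,rcond=None)[0]; print("circ",s[:2],np.sqrt(s[2]+s[:2]@s[:2]))
E
```

```text
d mm [-0.2  2.2  0.3] rotvec [-0.05 -0.06  0.47] eef [0.4682 0.0079 0.2394] [179.96  29.93 169.66]
0.0 3.1323845
rim 804 h 0.06505297595989065 lat -0.025006310109557568 0.02512440485006174 fwd -0.025876559823035276 0.025076136558697133
circ [ 0.00021186 -0.00057613] 0.02317105945034718
```

View pics/w1.png

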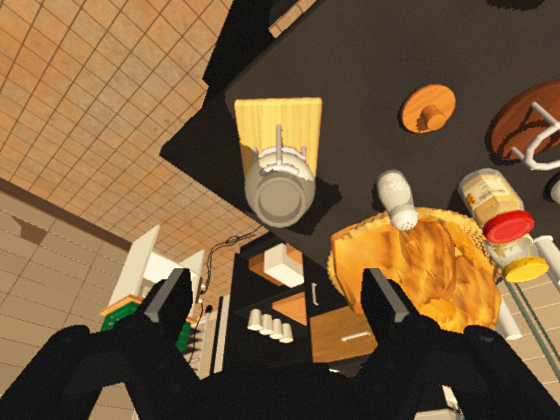

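The wrist view shows the mouth at (280,200), centred between the fingers. The rim fit is within 1 mm of the estimate, so I'll approach along the neck axis.

Call:
arm_command(
  commands=[
    [[20,-2,-36,0,0,0.5,1],[41,-5,-72,0,0,0.5,1],[62,-8,-108,0,0,0.5,1],[82,-12,-144,0,0,0.5,1],[82,-12,-144,0,0,0.5,1]],
  ],
)

```text
time: 2.52
eef_pos: [0.5431, -0.0047, 0.1184]
eef_rot: [-178.3, 30.6, 171.1]
wrist_force: [-0.2, -0.2, -0.1]
grip_width: 1.003
grasp_force: 0.0
```

```bash
python3 -c "
from h import *
delta(O+.033*a,Rt)"
```

```text
d mm [  7.1   0.5 -23.3] rotvec [ 1.58  0.32 -0.08] eef [ 0.5431 -0.0047  0.1184] [-178.26   30.57  171.11]
```

Call:
arm_command(
  commands=[
    [[0,0,0,0,0,0,1],[0,0,0,0,0,0,1]],
  ],
)

```text
time: 2.78
eef_pos: [0.5422, -0.006, 0.1195]
eef_rot: [-178.2, 30.6, 171.0]
wrist_force: [0.9, -1.0, 0.1]
grip_width: 1.001
grasp_force: 0.0
```

```bash
python3 -c "
from h import *
delta(O+.033*a,Rt);s=r.get_state();print(s['joints'],s['dq'],s['time'])"
```

```text
d mm [  8.    1.8 -24.4] rotvec [1.61 0.32 0.03] eef [ 0.5422 -0.006   0.1195] [-178.22   30.58  171.02]
[-24.81794969  15.77967595  13.19127331 136.24457587  87.53622606
   9.10331011 -17.6942669 ] [-0.8667985  -0.91097937  0.81497711  0.06319598  0.89579199 -0.09696437
 -1.13012861] 2.775
```

The target needs J6 below its lower limit with the full 30° tilt. I'll back off and grasp at about 12° of tool tilt instead, so the tool will lean about 18° the other way once the pot is upright.

```bash
cat >> h.py <<'E'
def tool(t):  # tool z tilted forward t deg along cx
    z=np.sin(np.radians(t))*cx-np.cos(np.radians(t))*np.array([0,0,1]); return np.c_[np.cross(cy,z),cy,z]
Rg=tool(12); tg=Rg[:,2]; G=O+.052*a; TG=G+.024*tg
E
python3 -c "
from h import *
delta(TG-.1*tg,Rg);print(tg,a*60)"
```

```text
d mm [-16.9   6.1  66.4] rotvec [ 4.68 18.06 -0.21] eef [ 0.5422 -0.006   0.1195] [-178.22   30.58  171.02]
[ 0.20479302 -0.0355529  -0.9781476 ] [-29.55262291   5.13045535  51.96461206]
```

Call:
arm_command(
  commands=[
    [[-20,4,35,0,0,0,1],[-34,7,66,1.2,4.5,0,1],[-28,6,66,2.4,9,0,1],[-22,6,66,3.6,13.5,0,1],[-17,6,66,4.7,18,-0.2,1]],
  ],
)

```text
time: 3.4
eef_pos: [0.5242, -0.0055, 0.1837]
eef_rot: [-178.7, 14.8, 169.9]
wrist_force: [1.0, -0.5, -0.7]
grip_width: 1.005
grasp_force: 0.0
```

Call:
arm_command(
  commands=[
    [[0,0,0,0,0,0,1],[0,0,0,0,0,0,1]],
  ],
)

```text
time: 3.65
eef_pos: [0.5251, -0.009, 0.1821]
eef_rot: [-178.3, 15.1, 169.7]
wrist_force: [-0.9, 0.8, -0.2]
grip_width: 0.999
grasp_force: 0.0
```

```bash
python3 -c "
from h import *
delta(TG-.1*tg,Rg);delta(TG,Rg);s=r.get_state();print(s['joints'].round(1))"
```

```text
d mm [0.3 9.2 3.7] rotvec [2.16 2.8  0.86] eef [ 0.5251 -0.009   0.1821] [-178.32   15.13  169.69]
d mm [ 20.7   5.6 -94.1] rotvec [2.16 2.8  0.86] eef [ 0.5251 -0.009   0.1821] [-178.32   15.13  169.69]
[ -7.   11.5  -2.9 120.   12.7  35.5  60.2]
```

Call:
arm_command(
  commands=[
    [[0,9,4,2.2,2.8,0.9,1],[5,8,-21,2.2,2.8,0.9,1],[10,7,-46,2.2,2.8,0.9,1],[15,6,-70,2.2,2.8,0.9,1],[15,6,-70,2.2,2.8,0.9,1]],
  ],
)

```text
time: 4.28
eef_pos: [0.5384, -0.0026, 0.1105]
eef_rot: [-180.0, 11.7, 170.3]
wrist_force: [-0.7, -0.1, 1.0]
grip_width: 1.003
grasp_force: 0.0
```

```bash
python3 -c "
from h import *
delta(TG,Rg);s=r.get_state();print(s['joints'].round(1),s['dq'].round(1))"
```

```text
d mm [  7.4  -0.8 -22.4] rotvec [-0.01 -0.29 -0.15] eef [ 0.5384 -0.0026  0.1105] [-179.96   11.71  170.31]
[ -5.2  19.8  -3.3 120.2   9.8  29.2  64. ] [ 0.7 -2.  -0.6 -2.  -1.1  2.3  1.2]
```

Call:
arm_command(
  commands=[
    [[4,0,-12,0,0,0,1],[7,-1,-22,0,0,0,1],[7,-1,-22,0,0,0,1],[7,-1,-22,0,0,0,0.35],[7,-1,-22,0,0,0,0.35]],
  ],
  grip_force=50,
)

```text
time: 4.9
eef_pos: [0.548, -0.0038, 0.0909]
eef_rot: [179.9, 11.9, 170.2]
wrist_force: [-0.5, 0.2, -0.6]
grip_width: 0.677
grasp_force: 0.0
```

Call:
arm_command(
  commands=[
    [[0,0,0,0,0,0,-1],[0,0,0,0,0,0,-1],[0,0,0,0,0,0,-1],[0,0,0,0,0,0,-1]],
  ],
  grip_force=50,
)

```text
time: 5.4
eef_pos: [0.5481, -0.0034, 0.0912]
eef_rot: [179.9, 11.9, 170.2]
wrist_force: [-1.5, 1.5, 5.4]
grip_width: 0.6
grasp_force: 50.8
```

```bash
python3 - <<'E'
from h import *
delta(TG,Rg)
p,d,K,D,T=cam("side"); c=p[200:330,230:390]; save("g1",cv2.resize(c,None,fx=4,fy=4))
E
```

```text
d mm [-2.3  0.  -3.1] rotvec [-0.15 -0.03 -0.1 ] eef [ 0.5481 -0.0034  0.0912] [179.86  11.95 170.22]
```

View pics/g1.png

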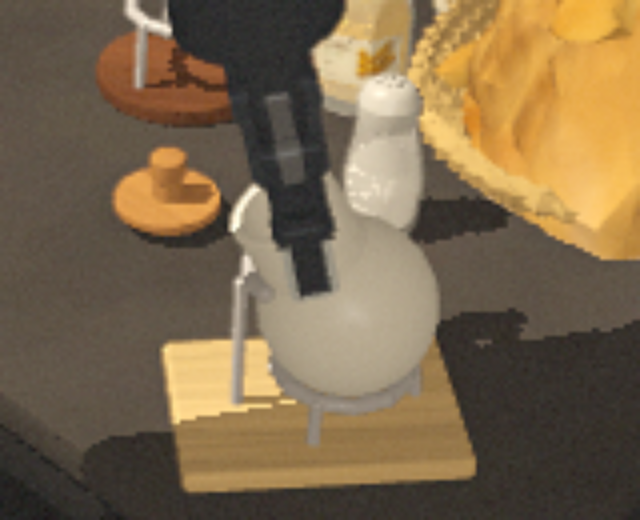

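The gripper holds the neck (51 mm opening, 50 N) with the pads clear of the saddle. Lifting straight up.

Call:
arm_command(
  commands=[
    [[0,0,10,0,0,0,-1],[0,0,35,0,0,0,-1],[0,0,65,0,0,0,-1],[0,0,95,0,0,0,-1],[0,0,125,0,0,0,-1]],
  ],
  grip_force=60,
)

```text
time: 6.08
eef_pos: [0.5472, -0.0041, 0.2168]
eef_rot: [179.9, 11.9, 170.2]
wrist_force: [-0.2, -0.6, -3.7]
grip_width: 0.601
grasp_force: 67.5
```

Call:
arm_command(
  commands=[
    [[0,10,20,-0.5,5,0,-1],[0,30,40,-1,10,0,-1],[0,50,50,-2,15,0,-1],[0,70,50,-3.5,20,0,-1],[0,90,50,-3.5,20,0,-1]],
  ],
)

```text
time: 6.7
eef_pos: [0.5483, 0.0873, 0.2648]
eef_rot: [-173.3, -7.3, 170.5]
wrist_force: [0.6, -1.0, -3.4]
grip_width: 0.597
grasp_force: 67.5
```

```bash
python3 - <<'E'
from h import *
delta(TG,tool(-18)); s=r.get_state(); print(s["wrist_force"].round(1),s["joints"].round(1),s["grip_width"],s["grasp_force"])
E
```

```text
d mm [  -2.5  -90.7 -176.8] rotvec [ 8.22  9.41 -1.81] eef [0.5483 0.0873 0.2648] [-173.33   -7.32  170.49]
[ 0.6 -1.  -3.4] [-12.1  22.9  -6.1  89.1   5.1  77.7  61.4] 0.5968175433878672 67.48818217311054
```

```bash
cat >> h.py <<'E'
Ra=R.from_euler('xyz',[179.86,11.95,170.22],degrees=True).as_matrix(); pa=np.array([.5481,-.0034,.0912])
o_t=Ra.T@(O-pa); a_t=Ra.T@a; S=np.array([.5738,.309,.086])
Rp=R.align_vectors([[0,0,1],cy],[a_t,[0,1,0]],weights=[1e4,1])[0].as_matrix()
E
python3 - <<'E'
from h import *
delta(S+[0,0,.07]-Rp@o_t,Rp); print(o_t,a_t)
E
```

```text
d mm [ 21.7 222.8 -78.1] rotvec [ 8.39  9.43 -1.79] eef [0.5483 0.0873 0.2648] [-173.33   -7.32  170.49]
[-0.01322357 -0.00049068  0.02804472] [ 0.30974861  0.00292202 -0.950814  ]
```

Call:
arm_command(
  commands=[
    [[4,44,0,1.7,1.9,-0.4,-1],[8,89,0,3.4,3.8,-0.8,-1],[12,134,0,5.1,5.7,-1.2,-1],[17,178,-10,6.8,7.6,-1.5,-1],[22,223,-40,8.4,9.4,-1.8,-1]],
  ],
)

```text
time: 7.32
eef_pos: [0.5707, 0.3109, 0.227]
eef_rot: [179.6, -17.7, 170.2]
wrist_force: [0.5, 0.9, -2.9]
grip_width: 0.6
grasp_force: 67.5
```

Call:
arm_command(
  commands=[
    [[0,0,-15,0,0,0,-1],[0,0,-15,0,0,0,-1],[0,0,-15,0,0,0,-1]],
  ],
)

```text
time: 7.7
eef_pos: [0.5704, 0.3081, 0.2118]
eef_rot: [179.8, -17.8, 170.1]
wrist_force: [-0.0, -0.0, -3.0]
grip_width: 0.598
grasp_force: 67.5
```

```bash
cat > m2.py <<'E'
from h import *
from scipy.optimize import least_squares
def pot(guess,n="side"):
    p,d,K,D,T=cam(n); C=cloud(d,K,D,T); h=cv2.cvtColor(p,cv2.COLOR_RGB2HSV)
    m=(d>0)&(h[:,:,1]<70)&(h[:,:,2]>90)
    x=np.array(guess)
    for t in(.015,.008,.005,.005):
        k=m&(abs(np.linalg.norm(C-x,axis=2)-.042)<t)&(C[:,:,2]>x[2]-.03)&(C[:,:,2]<x[2]+.025); Q=C[k]
        f=least_squares(lambda y:np.linalg.norm(Q-y,axis=1)-.042,x,loss='soft_l1',f_scale=.002); x=f.x
    return x,len(Q),p,C,m
E
python3 - <<'E'
from m2 import *
s=r.get_state(); Rn=R.from_euler('xyz',s["eef_rot"],degrees=True).as_matrix(); g=s["eef_pos"]+Rn@o_t
print("pred",g,Rn@a_t); x,n,p,C,m=pot(g); print("meas",x,n)
k=m&(np.linalg.norm(C-x,axis=2)<.08)&(C[:,:,2]>x[2]+.03); Q=C[k]; print("neck",len(Q),Q.max(0),Q.min(0))
delta(S+[0,0,.055]-Rp@o_t,Rp)
save("s2",cv2.resize(p[130:270,200:380],None,fx=4,fy=4))
E
```

```text
pred [0.57432197 0.3070196  0.18107867] [-3.90707812e-03  1.03994137e-04  9.99992362e-01]
meas [0.57429458 0.30806146 0.17991301] 748
neck 370 [0.60180296 0.33568935 0.25293149] [0.54265202 0.26350627 0.20992316]
d mm [ -0.5   1.7 -40.3] rotvec [-0.02  0.25  0.11] eef [0.5706 0.3083 0.2121] [179.76 -17.8  170.12]
```

View pics/s2.png

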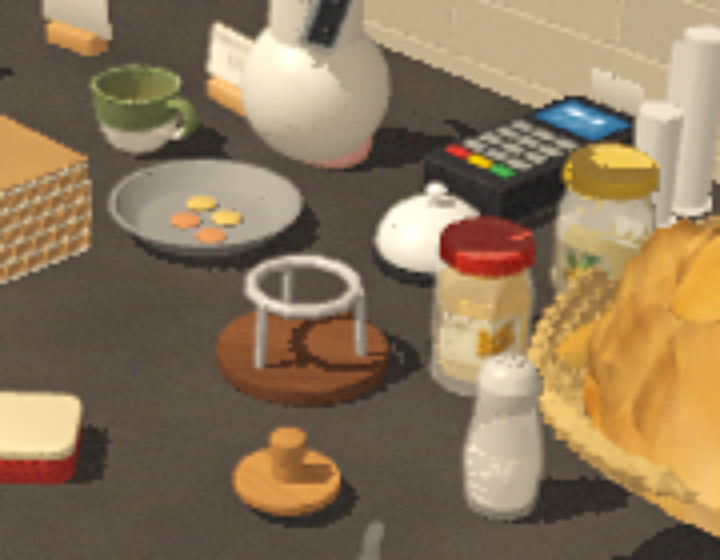

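The pot hangs upright above the stand, and its sphere fit matches the prediction to about 1 mm. I'll measure the ring and the neck tilt in the same side view.

```bash
python3 - <<'E'
from m2 import *
p,d,K,D,T=cam("side"); C=cloud(d,K,D,T); h=cv2.cvtColor(p,cv2.COLOR_RGB2HSV)
k=(d>0)&(h[:,:,1]<60)&(C[:,:,2]>.045)&(C[:,:,2]<.062)&(np.hypot(C[:,:,0]-.574,C[:,:,1]-.309)<.04); Q=C[k]
f=least_squares(lambda y:np.hypot(np.hypot(Q[:,0]-y[0],Q[:,1]-y[1])-.031,Q[:,2]-.052)-.004,[.574,.309],loss='soft_l1',f_scale=.002); print("ring",f.x,len(Q),Q.mean(0))
x=np.array([.5743,.308,.180])
k=(d>0)&(h[:,:,1]<50)&(h[:,:,2]>120)&(np.linalg.norm(C-x,axis=2)<.075)&(C[:,:,2]>x[2]+.037)&(C[:,:,2]<x[2]+.064); Q=C[k]
def fn(y):
    q=Q-x-[y[0],y[1],0]; z=q[:,2]-.05
    return np.hypot(q[:,0]-y[2]*z,q[:,1]-y[3]*z)-.026
f=least_squares(fn,[0,0,0,0],loss='soft_l1',f_scale=.002); print("neck offset at 50mm, tilt",f.x,len(Q),abs(f.fun).mean())
E
```

```text
ring [0.57081133 0.30889503] 211 [0.5701504  0.30552997 0.05363158]
neck offset at 50mm, tilt [ 0.00180671 -0.00877192  0.02659429  0.06822231] 92 0.0022581280842820356
```

Call:
arm_command(
  commands=[
    [[-1,1.5,-20,0,0,0,-1],[-1,1.5,-40,0,0,0,-1],[-1,1.5,-60,0,0,0,-1],[-1,1.5,-80,0,0,0,-1],[-1,1.5,-80,0,0,0,-1]],
  ],
)

```text
time: 8.43
eef_pos: [0.5678, 0.31, 0.1283]
eef_rot: [180.0, -18.1, 170.1]
wrist_force: [0.0, 0.8, -3.0]
grip_width: 0.598
grasp_force: 67.4
```

```bash
python3 - <<'E'
from m2 import *
s=r.get_state(); Rn=R.from_euler('xyz',s["eef_rot"],degrees=True).as_matrix(); g=s["eef_pos"]+Rn@o_t
print("pred",g,Rn@a_t,s["wrist_force"]); x,n,p,C,m=pot(g); print("side",x,n); x,n,p,C,m=pot(g,"top"); print("top",x,n)
delta(S-Rp@o_t,Rp)
p,d,K,D,T=cam("side");save("s3",cv2.resize(p[130:270,200:380],None,fx=4,fy=4))
E
```

```text
pred [0.5715097  0.30883988 0.09750149] [0.00168031 0.00185909 0.99999686] [ 0.03439023  0.82681879 -3.00556015]
side [0.5714673  0.30990448 0.09618441] 675
top [0.5761022  0.30966628 0.0973309 ] 222
d mm [  1.1  -0.7 -13.8] rotvec [-0.    0.09  0.03] eef [0.569  0.3108 0.1305] [179.8  -17.96 170.19]
```

View pics/s3.png

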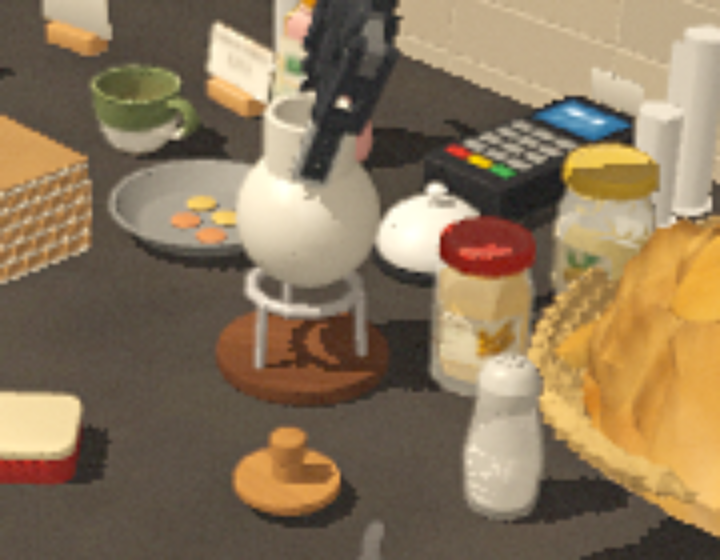

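The pot is upright, with its belly (308) over the ring (305) in the 4x crop. I'll lower it gently.

Call:
arm_command(
  commands=[
    [[0,0,-4,0,0,0,-1],[0,0,-8,0,0,0,-1],[0,0,-10,0,0,0,-1],[0,0,-10,0,0,0,-1]],
  ],
)

```text
time: 9.07
eef_pos: [0.5687, 0.3106, 0.1203]
eef_rot: [179.8, -18.0, 170.2]
wrist_force: [-0.2, 0.4, -2.2]
grip_width: 0.6
grasp_force: 67.5
```

Call:
arm_command(
  commands=[
    [[0,0,-1,0,0,0,-1],[0,0,-1,0,0,0,-1]],
  ],
)

```text
time: 9.32
eef_pos: [0.5689, 0.3107, 0.1195]
eef_rot: [179.8, -17.9, 170.2]
wrist_force: [0.1, -0.6, -1.9]
grip_width: 0.598
grasp_force: 67.5
```

Call:
arm_command(
  commands=[
    [[0,0,-1,0,0,0,-1],[0,0,-1,0,0,0,-1]],
  ],
)

```text
time: 9.57
eef_pos: [0.5689, 0.3108, 0.1191]
eef_rot: [179.8, -17.9, 170.2]
wrist_force: [-1.4, -1.3, 3.9]
grip_width: 0.601
grasp_force: 68.0
```

Call:
arm_command(
  commands=[
    [[0,0,-0.5,0,0,0,-1],[0,0,-0.5,0,0,0,-1]],
  ],
)

```text
time: 9.82
eef_pos: [0.5688, 0.3109, 0.119]
eef_rot: [179.8, -17.9, 170.2]
wrist_force: [-2.1, -1.7, 7.7]
grip_width: 0.6
grasp_force: 68.5
```

```bash
python3 - <<'E'
from m2 import *
for i in range(4):
    s=r.get_state(); Rn=R.from_euler('xyz',s["eef_rot"],degrees=True).as_matrix(); g=s["eef_pos"]+Rn@o_t
    x,n,p,C,m=pot(g); print("pred",g,Rn@a_t,s["wrist_force"].round(1),"side",x,n)
E
```

```text
pred [0.572656   0.30980726 0.08825088] [-1.95891720e-03 -4.36144208e-04  9.99997986e-01] [-2.1 -1.7  7.7] side [0.57270086 0.31064786 0.08642141] 678
pred [0.57265925 0.30974696 0.08825897] [-1.95613662e-03 -4.12244865e-04  9.99998002e-01] [-1.8 -1.8  7.6] side [0.57267043 0.31067028 0.08699118] 677
pred [0.57266905 0.30973838 0.08823402] [-1.97854672e-03 -3.77860326e-04  9.99997971e-01] [-2.7 -2.9  7.3] side [0.57274093 0.31081345 0.0867177 ] 672
pred [0.57265504 0.30978148 0.08826229] [-1.95481243e-03 -4.34775436e-04  9.99997995e-01] [-2.9 -1.5  7.1] side [0.57276974 0.3107705  0.08694404] 673
```

Contact at the expected height (z≈0.087). I'll relieve the press slightly and release.

Call:
arm_command(
  commands=[
    [[0,0,0.7,0,0,0,-1],[0,0,0.7,0,0,0,0.25],[0,0,0.7,0,0,0,0.35],[0,0,0.7,0,0,0,0.6],[0,0,0.7,0,0,0,0.95]],
  ],
  grip_force=20,
)

```text
time: 10.65
eef_pos: [0.5689, 0.3108, 0.1186]
eef_rot: [179.8, -18.0, 170.2]
wrist_force: [0.3, 0.0, 0.2]
grip_width: 0.971
grasp_force: 0.0
```

Call:
arm_command(
  commands=[
    [[0,0,0,0,0,0,1],[0,0,0,0,0,0,1]],
  ],
)

```text
time: 10.9
eef_pos: [0.5689, 0.3107, 0.1187]
eef_rot: [179.8, -17.9, 170.2]
wrist_force: [0.3, 0.3, -0.6]
grip_width: 0.999
grasp_force: 0.0
```

```bash
python3 - <<'E'
from m2 import *
s=r.get_state(); print(s["grip_width"],s["grasp_force"],s["wrist_force"],s["eef_pos"],s["eef_rot"]); print(R.from_euler('xyz',s["eef_rot"],degrees=True).as_matrix()[:,2])
x,n,p,C,m=pot([.5727,.31,.087]); print(x,n); save("s4",cv2.resize(p[130:270,200:380],None,fx=4,fy=4))
E
```

```text
0.9985388804175551 0.0 [ 0.25161513  0.32691137 -0.61634426] [0.56887163 0.31070091 0.11867298] [179.80593968 -17.94743993 170.18853213]
[-0.30305853  0.05584703 -0.95133413]
[0.57110096 0.31030431 0.08543595] 683
```

View pics/s4.png

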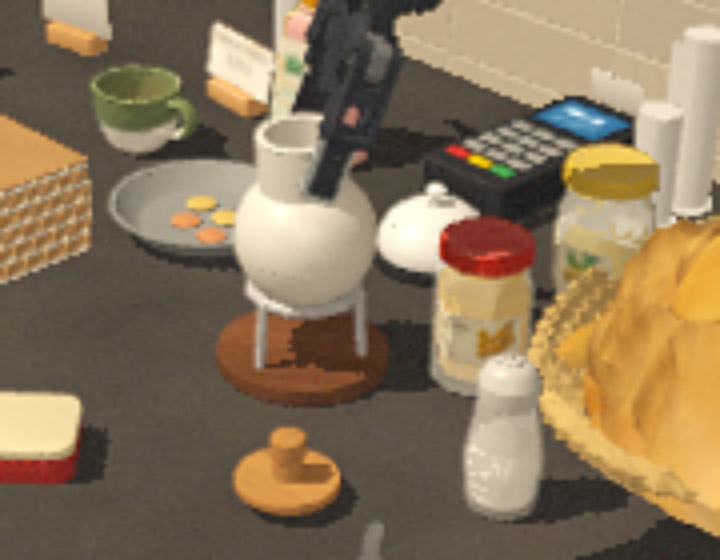

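The pot sits in the ring with the fingers open. The neck looks tipped about 3° to the left in this view (left edge 256 to 259), so I'll back the fingers off along their axis and measure the tilt.

Call:
arm_command(
  commands=[
    [[4,-0.8,14,0,0,0,1],[9,-1.7,29,0,0,0,1],[16,-3,50,0,0,0,1],[31,-6,97,0,0,0,1],[45,-8.5,143,0,0,0,1]],
  ],
)

```text
time: 11.58
eef_pos: [0.6146, 0.3019, 0.2645]
eef_rot: [179.8, -17.9, 170.2]
wrist_force: [0.7, 0.8, 0.4]
grip_width: 1.0
grasp_force: 0.0
```

```bash
cat > m3.py <<'E'
from m2 import *
x,n,p,C,m=pot([.5715,.31,.0865]); print("pot side",x,n)
out={}
for nm in("side","wrist","top"):
    p,d,K,D,T=cam(nm); C=cloud(d,K,D,T); h=cv2.cvtColor(p,cv2.COLOR_RGB2HSV)
    k=(d>0)&(h[:,:,1]<70)&(h[:,:,2]>80)&(C[:,:,2]>.143)&(C[:,:,2]<.162)&(np.hypot(C[:,:,0]-x[0],C[:,:,1]-x[1])<.04); Q=C[k]
    if len(Q)<30: print(nm,len(Q)); continue
    f=least_squares(lambda y:np.hypot(Q[:,0]-y[0],Q[:,1]-y[1])-.0245,x[:2],loss='soft_l1',f_scale=.0015)
    A=np.c_[Q-Q.mean(0)]; nrm=np.linalg.svd(A,full_matrices=False)[2][2]
    print(nm,"rim",f.x,len(Q),"z",np.percentile(Q[:,2],[5,50,95]).round(4),"tilt mrad",((f.x-x[:2])/.066*1e3).round(),nrm.round(3))
E
python3 m3.py
```

```text
pot side [0.57122204 0.31011632 0.08555938] 682
side rim [0.56664757 0.30746652] 185 z [0.1435 0.1492 0.1535] tilt mrad [-69. -40.] [ 0.04   0.001 -0.999]
wrist rim [0.56760827 0.30995542] 786 z [0.1499 0.1519 0.1539] tilt mrad [-55.  -2.] [-0.061  0.005  0.998]
top rim [0.57008478 0.30959096] 164 z [0.1465 0.1522 0.1561] tilt mrad [-17.  -8.] [-0.062  0.001  0.998]
```

Tilt is about 0.06 rad towards -x (limit 0.13) and the pot is seated at z=0.0855, so this will do. Next the lid: hover and look.

Call:
arm_command(
  commands=[
    [[-17,-26,-4,-0.6,-3.6,0,1],[-34,-52,-10,-1.2,-7.2,0,1],[-51,-78,-20,-1.8,-10.8,0,1],[-68,-104,-40,-2.4,-14.4,0,1],[-85,-130,-65,-3.1,-17.7,0,1]],
  ],
)

```text
time: 12.4
eef_pos: [0.5277, 0.1713, 0.1961]
eef_rot: [179.8, 0.1, 170.2]
wrist_force: [-0.2, 0.2, 0.1]
grip_width: 0.998
grasp_force: 0.0
```

Call:
arm_command(
  commands=[
    [[0,0,0,0,0,0,1],[0,0,0,0,0,0,1]],
  ],
)

```text
time: 12.65
eef_pos: [0.529, 0.1726, 0.1969]
eef_rot: [179.8, 0.0, 170.2]
wrist_force: [0.5, -0.8, 0.8]
grip_width: 1.001
grasp_force: 0.0
```

```bash
cat > m4.py <<'E'
from m2 import *
p,d,K,D,T=cam("wrist"); C=cloud(d,K,D,T); h=cv2.cvtColor(p,cv2.COLOR_RGB2HSV)
m=((d>0)&(h[:,:,1]>90)&(h[:,:,2]>60)&(np.hypot(C[:,:,0]-.53,C[:,:,1]-.172)<.05))
for lo,hi in((.005,.022),(.033,.048)):
    k=m&(C[:,:,2]>lo)&(C[:,:,2]<hi); c=max(cv2.findContours(k.astype(np.uint8),0,1)[0],key=cv2.contourArea)
    (u,rad)=cv2.minEnclosingCircle(c); z=.015 if lo<.02 else .04
    print(lo,k.sum(),"px",u,rad,"plane",plane([u],z,K,D,T),"mean",C[k].mean(0),"size",np.ptp(plane(c.reshape(-1,2),z,K,D,T),axis=0))
delta([.53,.172,.2],tool(0))
s=np.load("top0.npz"); print("shaker",plane([[313,180]],.08,s["K"],s["D"],s["T"]))
E
python3 m4.py
```

```text
0.005 1680 px (275.9693908691406, 188.5) 25.431995391845703 plane [[0.52645362 0.17284896 0.015     ]] mean [0.52539928 0.17303567 0.01465307] size [0.05753797 0.05690285 0.        ]
0.033 286 px (276.0, 194.0) 9.486932754516602 plane [[0.52632267 0.17281764 0.04      ]] mean [0.5267006  0.17277555 0.03911469] size [0.02003135 0.01947524 0.        ]
d mm [ 0.3 -1.   2.8] rotvec [-0.2   0.09 -0.06] eef [0.5297 0.173  0.1972] [1.7979e+02 6.0000e-02 1.7021e+02]
shaker [[0.63089815 0.14410133 0.08      ]]
```

Call:
arm_command(
  commands=[
    [[-1,0,-40,0,0,0,1],[-2,0,-80,0,0,0,1],[-3,0,-120,0,0,0,1],[-3,0,-155,0,0,0,1],[-3,0,-176,0,0,0,1]],
  ],
)

```text
time: 13.32
eef_pos: [0.5265, 0.173, 0.019]
eef_rot: [179.8, -0.0, 170.2]
wrist_force: [0.0, -0.3, -0.2]
grip_width: 1.004
grasp_force: 0.0
```

Call:
arm_command(
  commands=[
    [[0,0,0,0,0,0,0.2],[0,0,0,0,0,0,-0.3],[0,0,0,0,0,0,-0.3],[0,0,0,0,0,0,-1],[0,0,0,0,0,0,-1]],
  ],
  grip_force=25,
)

```text
time: 13.95
eef_pos: [0.5266, 0.1726, 0.0216]
eef_rot: [179.8, 0.1, 170.2]
wrist_force: [0.3, 1.4, 6.9]
grip_width: 0.22
grasp_force: 24.5
```

Call:
arm_command(
  commands=[
    [[0,0,0,0,0,0,-1],[0,0,0,0,0,0,-1],[0,0,0,0,0,0,-1]],
  ],
)

```text
time: 14.32
eef_pos: [0.5267, 0.1726, 0.0216]
eef_rot: [179.8, 0.1, 170.2]
wrist_force: [0.3, 0.8, 6.3]
grip_width: 0.222
grasp_force: 24.5
```

Call:
arm_command(
  commands=[
    [[0,0,5,0,0,0,-1],[0,0,25,0,0,0,-1],[0,0,60,0,0,0,-1],[0,0,110,0,0,0,-1],[0,0,160,0,0,0,-1]],
  ],
)

```text
time: 14.95
eef_pos: [0.5252, 0.1719, 0.1822]
eef_rot: [179.9, -0.0, 170.2]
wrist_force: [2.1, -0.4, -0.9]
grip_width: 0.216
grasp_force: 24.5
```

Call:
arm_command(
  commands=[
    [[0,0,40,0,0,0,-1],[0,0,50,0,0,0,-1],[0,0,50,0,0,0,-1]],
  ],
)

```text
time: 15.32
eef_pos: [0.5257, 0.1721, 0.2307]
eef_rot: [179.8, 0.0, 170.2]
wrist_force: [0.0, -0.8, -0.7]
grip_width: 0.216
grasp_force: 24.5
```

```bash
python3 - <<'E'
from m2 import *
s=r.get_state(); print(s["eef_pos"],s["eef_rot"],s["grip_width"],s["grasp_force"],s["wrist_force"])
for nm in("side","top"):
    p,d,K,D,T=cam(nm); C=cloud(d,K,D,T); h=cv2.cvtColor(p,cv2.COLOR_RGB2HSV)
    k=(d>0)&(h[:,:,1]>90)&(h[:,:,2]>60)&(np.hypot(C[:,:,0]-.527,C[:,:,1]-.172)<.045)&(abs(C[:,:,2]-.22)<.05); Q=C[k]; print(nm,len(Q), Q.mean(0) if len(Q) else 0, np.ptp(Q,axis=0) if len(Q) else 0)
    if nm=="side":
        v,u=np.nonzero(k); v0,u0=max(v.min()-35,0),u.min()-35; save("l1",cv2.resize(p[v0:v0+110,u0:u0+130],None,fx=5,fy=5))
E
python3 m3.py
```

```text
[0.52573096 0.17205218 0.2307167 ] [1.79839915e+02 3.98151775e-02 1.70173002e+02] 0.21616423006624147 24.499739706516266 [ 0.03986035 -0.83637901 -0.69704427]
side 315 [0.52338998 0.16106884 0.2224408 ] [0.0565448  0.05531797 0.03066222]
top 67 [0.51085607 0.18598802 0.22287024] [0.02585636 0.02746351 0.009469  ]
pot side [0.57138762 0.3100628  0.08589901] 681
side 11
wrist rim [0.56671749 0.30956415] 1082 z [0.1462 0.1517 0.154 ] tilt mrad [-71.  -8.] [-0.052  0.003  0.999]
top rim [0.57017216 0.30952749] 171 z [0.1454 0.152  0.156 ] tilt mrad [-18.  -8.] [ 0.068  0.016 -0.998]
```

View pics/l1.png

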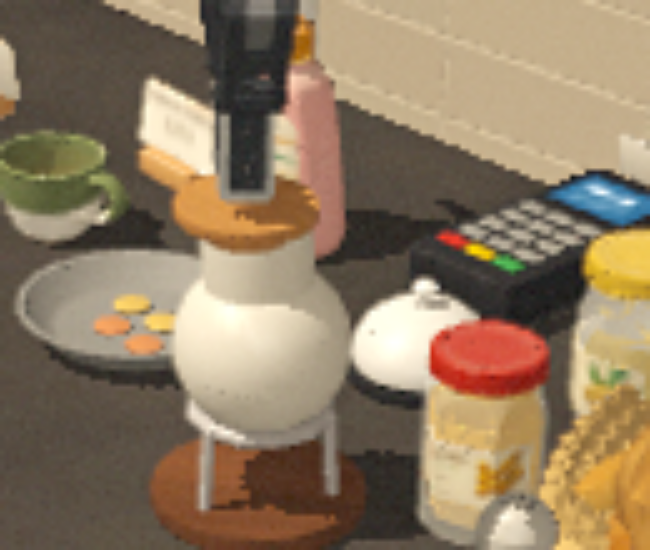

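The lid is held level (disc edges at y≈205 and 208, spigot down). Mouth centre taken as (0.568, 0.3095) with a 3° lean towards -x. Moving above it.

Call:
arm_command(
  commands=[
    [[9,30,0,0,-0.6,0,-1],[18,60,0,0,-1.2,0,-1],[27,90,0,0,-1.8,0,-1],[36,120,0,0,-2.4,0,-1],[41,137,-10,0,-3,0,-1]],
  ],
)

```text
time: 16.25
eef_pos: [0.567, 0.3111, 0.2201]
eef_rot: [179.3, 3.0, 170.2]
wrist_force: [0.1, 0.0, -1.7]
grip_width: 0.223
grasp_force: 24.5
```

Call:
arm_command(
  commands=[
    [[0,0.5,-15,0,0,0,-1],[0,0.5,-28,0,0,0,-1],[0,0.5,-28,0,0,0,-1],[0,0.5,-28,0,0,0,-1]],
  ],
)

```text
time: 16.75
eef_pos: [0.5672, 0.3089, 0.193]
eef_rot: [179.3, 3.0, 170.1]
wrist_force: [0.9, -0.2, -0.6]
grip_width: 0.219
grasp_force: 24.5
```

```bash
python3 - <<'E'
from m2 import *
s=r.get_state(); print(s["eef_pos"],s["eef_rot"],s["wrist_force"])
p,d,K,D,T=cam("side"); C=cloud(d,K,D,T); h=cv2.cvtColor(p,cv2.COLOR_RGB2HSV)
k=((d>0)&(h[:,:,1]>90)&(h[:,:,2]>60)&(np.hypot(C[:,:,0]-.568,C[:,:,1]-.3095)<.045)&(C[:,:,2]>.16)); 
c=max(cv2.findContours(k.astype(np.uint8),0,1)[0],key=cv2.contourArea); hu=cv2.convexHull(c); q=cv2.fitEllipse(hu); print(q,plane([q[0]],.0115+s["eef_pos"][2]-.0216,K,D,T))
save("l2",cv2.resize(p[110:250,200:380],None,fx=4,fy=4))
E
```

```text
[0.56718994 0.30890752 0.19297252] [179.33452213   2.99601836 170.1061423 ] [ 0.87096597 -0.20646482 -0.64441238]
((284.287841796875, 30.03838348388672), (23.954898834228516, 63.020416259765625), 3.0818378925323486) [[0.94648127 1.6193488  0.18287252]]
```

View pics/l2.png

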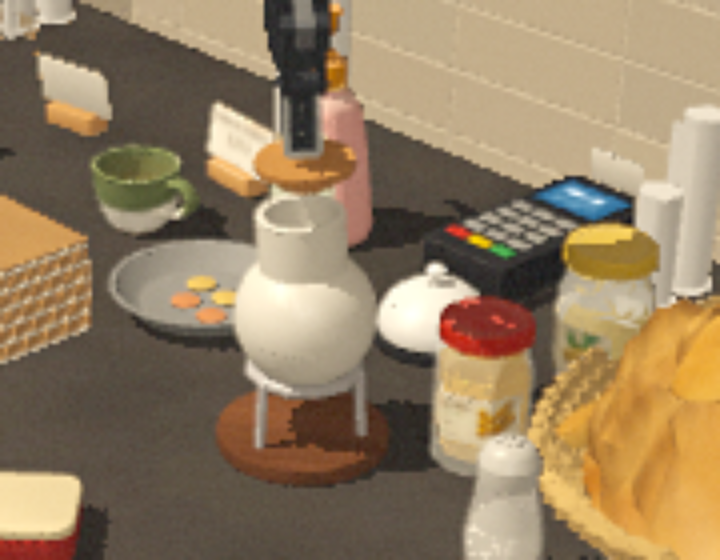

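Disc centre is at 305 against rim centre 301.5 in the 4x crop, about 2 mm too far right. I'll shift about -1.5 mm in x and go down.

Call:
arm_command(
  commands=[
    [[-1.5,0.5,-6,0,0,0,-1],[-1.5,0.5,-12,0,0,0,-1],[-1.5,0.5,-18,0,0,0,-1],[-1.5,0.5,-18,0,0,0,-1]],
  ],
)

```text
time: 17.3
eef_pos: [0.565, 0.31, 0.1739]
eef_rot: [179.4, 2.9, 170.2]
wrist_force: [-0.3, -1.2, -0.8]
grip_width: 0.22
grasp_force: 24.5
```

Call:
arm_command(
  commands=[
    [[0,0,-3,0,0,0,-1],[0,0,-5,0,0,0,-1],[0,0,-5,0,0,0,-1]],
  ],
)

```text
time: 17.68
eef_pos: [0.5653, 0.3102, 0.1696]
eef_rot: [179.3, 3.0, 170.2]
wrist_force: [0.4, 0.1, 0.0]
grip_width: 0.217
grasp_force: 24.5
```

Call:
arm_command(
  commands=[
    [[0,0,-1.5,0,0,0,-1],[0,0,-3,0,0,0,-1],[0,0,-3,0,0,0,-1]],
  ],
)

```text
time: 18.05
eef_pos: [0.5653, 0.3101, 0.1665]
eef_rot: [179.3, 3.0, 170.2]
wrist_force: [-0.2, -0.5, -1.0]
grip_width: 0.22
grasp_force: 24.5
```

Call:
arm_command(
  commands=[
    [[0,0,-1,0,0,0,-1],[0,0,-1,0,0,0,-1]],
  ],
)

```text
time: 18.3
eef_pos: [0.5655, 0.3103, 0.166]
eef_rot: [179.3, 3.0, 170.2]
wrist_force: [-0.3, -1.2, 1.7]
grip_width: 0.22
grasp_force: 24.7
```

Call:
arm_command(
  commands=[
    [[0,0,-1,0,0,0,-1],[0,0,-1,0,0,0,-1]],
  ],
)

```text
time: 18.55
eef_pos: [0.5657, 0.3104, 0.1657]
eef_rot: [179.3, 3.0, 170.2]
wrist_force: [-2.3, -0.9, 7.6]
grip_width: 0.219
grasp_force: 25.1
```

Contact came at the predicted height. Easing up a little and releasing.

Call:
arm_command(
  commands=[
    [[0,0,0.7,0,0,0,-1],[0,0,0.7,0,0,0,-0.5],[0,0,0.7,0,0,0,-0.35],[0,0,0.7,0,0,0,-0.1],[0,0,0.7,0,0,0,0.3]],
  ],
  grip_force=20,
)

```text
time: 19.18
eef_pos: [0.5653, 0.3102, 0.1652]
eef_rot: [179.3, 3.0, 170.2]
wrist_force: [-0.0, 0.4, 1.2]
grip_width: 0.638
grasp_force: 0.0
```

Call:
arm_command(
  commands=[
    [[0,0,0,0,0,0,0.3],[0,0,10,0,0,0,0.3],[-1,0,30,0,0,0,0.3],[-3,0,70,0,0,0,0.3],[-5,0,120,0,0,0,0.3]],
  ],
)

```text
time: 19.8
eef_pos: [0.5598, 0.3099, 0.2865]
eef_rot: [179.4, 2.9, 170.2]
wrist_force: [1.3, -0.2, 0.2]
grip_width: 0.658
grasp_force: 0.0
```

```bash
python3 - <<'E'
from m2 import *
s=r.get_state(); print(s["eef_pos"],s["grip_width"],s["wrist_force"])
x,n,p,C,m=pot([.5715,.31,.0865]); print("pot",x,n); save("f",cv2.resize(p[110:250,200:380],None,fx=4,fy=4))
for nm in("wrist","top"):
    p,d,K,D,T=cam(nm); C=cloud(d,K,D,T); h=cv2.cvtColor(p,cv2.COLOR_RGB2HSV)
    k=(d>0)&(h[:,:,1]>80)&(h[:,:,2]>50)&(np.hypot(C[:,:,0]-.567,C[:,:,1]-.3095)<.045)
    q=k&(C[:,:,2]>.145)&(C[:,:,2]<.172); Q=C[q]; print(nm,len(Q))
    if len(Q)>50:
        f=np.linalg.lstsq(np.c_[Q[:,:2]-[.567,.31],np.ones(len(Q))],Q[:,2],rcond=None)[0]; print("disc",Q.mean(0),"slope,z",f)
    q=k&(C[:,:,2]>.178)&(C[:,:,2]<.2); Q=C[q]; print("knob",len(Q),Q.mean(0) if len(Q) else 0)
E
```

```text
[0.55981447 0.30991904 0.28652077] 0.6584179951590624 [ 1.29018185 -0.22163437  0.15536835]
pot [0.57124056 0.31013492 0.08530698] 679
wrist 2189
disc [0.56427    0.31043879 0.158775  ] slope,z [ 0.0654116  -0.00167096  0.15895431]
knob 373 [0.56448628 0.31027774 0.1834466 ]
top 0
knob 0 0
```

View pics/f.png

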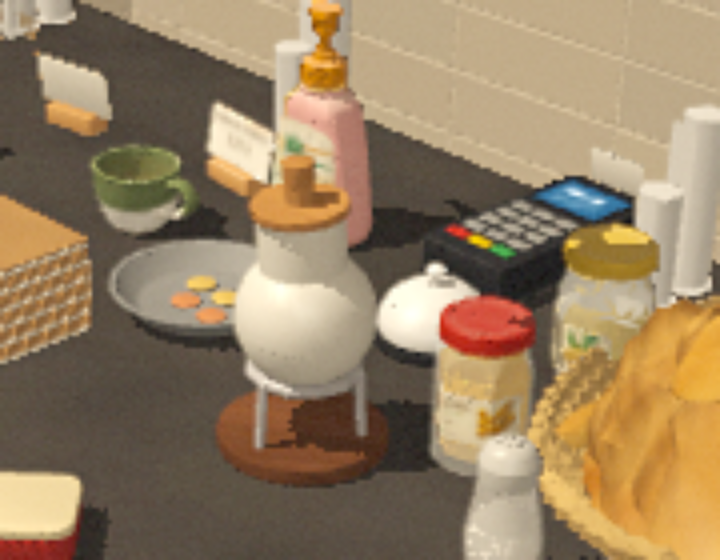

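The lid sits flat on the rim: its slope of 0.065 matches the pot's, and its disc top is at the expected height. Handing in.

```bash
python3 -c "
from rig import r
print(r.close_job())"
```

```text
the job is handed in; nothing more can be done
None
```

The honey pot stands released in the ring stand, leaning about 0.06 rad (limit 0.13), with its lid flat in the mouth; I handed the job in at about 20 s of the 61 s allowed, and no verdict was returned.

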